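# Struck measure of cedar balls to the scale

### The arm

A 7-joint arm with a two-finger parallel gripper is mounted at the origin on the work surface. World frame = base frame: x ahead of the robot, y to its left, z up, the work surface at z = 0. Lengths are in m, angles in rad, forces in N, time in s.
With the tool pointing down it reaches from about 0.425 to 0.8 m from the base axis. Payload 8.3 kg.
Tool frame: the origin (TCP) lies between the finger pads; the fingertips stand 19 mm ahead of it and the grasp point (between the pads) is the TCP (tips_ahead is the distance from the TCP to the fingertips, in m); z points along the fingers, y is the direction in which the jaws open and shut (so a half turn about z gives the same grasp; the last joint's range is limited). The gripper opens to 85 mm and grips with 20 to 120 N. Pads are 22 mm wide; open, the fingers measure 114 mm over their backs; the gripper's body (76 mm by 85 mm) begins 54 mm behind the grasp point. The pads swing forward as they close: fully open they stand 13 mm farther back than shut.
Start: joints at [-1.183, 0.383, 0.016, 1.37, -0.006, 1.388, -0.046], TCP at [0.272, 0.563, 0.25] pointing down, gripper open.
Joint ranges: [-2.95, 2.95], [-0.25, 2.06], [-1.52, 1.56], [0.18, 2.33], [-1.44, 4.58], [0.02, 2.06], [-3.01, 3.01]. Speed limits (rad/s): [2.39, 2.39, 3.01, 3.01, 3.14, 3.14, 3.14].

### API

Orientations are given as a 3x3 rotation matrix whose columns are the frame's x, y, z axes.
In Python, from plant import get_obs, read_camera, camera_info, job_done, tips_ahead gives the robot as it stands.
- The arm moves only by the tool servo_tool, never from a script. Its argument "plan" is a list of rows, each a list of 3 entries, a list of its own where there are three numbers: the turn, a rotation vector about the tool's x, y, z normalised to -1 to 1, where 1 is pi rad, then the shift along the tool's x, y, z normalised to -1 to 1, where 1 is 100 cm, then the opening, from -1 (shut) to 1 (fully open), so that 0 is half open. In form: [[[ax, ay, az], [x, y, z], jaw], ...]. A call has 1 to 20 rows; each row is the pose to reach, as a shift and turn from the pose commanded when the call began, along the tool's axes at that moment, turning the shorter way round; what a row does not reach only later rows make up. A row lasts 1/10 s, in which the tool goes at most 50 mm and 8.59 degrees, less where a joint would pass 70% of its speed; a pose out of reach is approached as far as the arm can. A call with a number of a shift or a turn outside -1 to 1 is refused whole. A call with a gripper value outside its range is refused whole. The fingers move at their own pace and stop on an object; the grip force is fixed at half the most. Time passes only in rows, so rows that repeat a pose let the fingers close. It gives the time, the measured TCP pose, the force and the opening at its end, in the units of the state.
- get_obs(): the state, without advancing time (a new reading comes with each control period).
- read_camera(name): name is "scene" or "top" or "wrist"; returns the picture (384x512x3 uint8, red, green, blue); there is no depth.
- camera_info(name): a dict with "K" (3x3 intrinsics, pixels), "R" (3x3) and "t" (3): a world point X has camera coordinates R X + t; the wrist camera has in their place "T_tool_cam" (4x4, takes a point from camera to tool coordinates, whose origin is the TCP and whose axes are the flange's). Camera axes: x right, y down, z forward; pixel columns grow to the right and rows downward; lengths in m; the calibration is good to about 2 mm. A picture is of the moment at which its call begins: read the wrist's pose just before it. camera_info takes no time and is no camera call.
- job_done(): hands the job in, once; it reports no verdict.
The state is a dict: "t": time; "joint_positions": joint angles; "qd": joint speeds; "effort": joint torques, N m; "eef_pos": TCP position; "tcp_rot": TCP orientation; "ft_force": force on the tool from outside, world axes, zero at the start; "torque": the same for the moment, N m; "finger_gap": opening from 0.0 (shut) to 1.0 (fully open).
Only numpy, scipy, OpenCV 4.12 (cv2) and the standard library are available. Lean on these libraries where they do the work, as an engineer would, in place of code of your own. Each camera call takes 0.05 s, during which the arm holds its last target.

### The job

Take the aluminium measure by its upright black grip, stand it in the empty end of the yellow bin and push it mouth first along the bin's floor, under the steel strike bar and into the cedar balls, until it is heaped. Raise it until its rim is just below the strike bar and draw it straight back under the bar, so that the bar wipes the excess balls back into the bin and one level row of three is left in it. Then stand the level measure upright on the scale's platform and let go; leave every other ball in the bin, do not touch the balls with the fingers, and do not disturb the tin, bottle or jar.

Things in the scene. Friction and masses are not known exactly. Their poses are not given: they have to be found in the camera images.
- bin: Yellow plastic shelf bin, fixed, open on top; inside 260 long (its x) x 115 wide (its y), walls and floor 3 thick, side walls 95 high plus a flared rim to 101. Origin: centre of its underside. Its -x end, roughly towards the robot, is the stock end where the nine balls lie (at the start all ball centres are at bin x below -26); the other end is empty. A steel strike bar crosses it from wall to wall at bin x = -60.
- bar_edge (a point): Middle of the strike bar's bottom edge. The bar is a straight steel strip along the bin's y, 4 thick (x), from 73 to 93 above the bin's underside: 70 clear above the inner floor, so that a heaped measure standing on the floor passes under it.
- scoop: Loose aluminium measure, about 0.25 kg, standing upright. Origin: centre of its trough, on the underside; z up; its mouth faces its -x. The trough takes one row of three balls: inside 36 (x) x 100 (y), floor 3 thick; the back wall and the rear of the side walls (x above -4) reach the rim at 35 above the underside (a row of balls reaches 33), the sides' front 24, the front wall 10. Outer width 105, back at x = +21.
- scoop_lip (a point): Middle of the measure's front lip, at its x = -43.7, at the foot of a full-width ramp that rises to the 10 high front wall; balls pushed against the bin's end wall ride up it. Pushed on to 10 mm short of that wall the measure is heaped (at 7 its strap meets the strike bar); it takes up to about 15 N. Usually three drop into the row, at the latest when struck off; if a place stays empty, tip it sideways to shift them, push in and strike again.
- scoop_grip (a point): Centre of the black rubber grip: an upright block 16 thick (measure's x) x 28 wide (y) x 56 high, at x = +23.5, 128 above the underside, on a flat strap 5 thick (x +21 to +26), 24 wide. Pinch it firmly across the 16 mm (front and back) so that it cannot swing. With the measure on the bin's floor the whole grip stands above the bin's walls.
- place_left (a point): Where the centre of a ball lies in the row when the measure is full: +30 in the measure's y, 18 above its underside.
- place_mid (a point): The same, middle of the row.
- place_right (a point): The same, -30 in the measure's y.
- ball0_center (a point): Centre of a smooth cedar ball, 30 diameter, 12 g. Nine alike lie loose on the floor of the bin's stock end.
- ball1_center (a point): Centre of a smooth cedar ball, 30 diameter, 12 g.
- ball2_center (a point): Centre of a smooth cedar ball, 30 diameter, 12 g.
- ball3_center (a point): Centre of a smooth cedar ball, 30 diameter, 12 g.
- ball4_center (a point): Centre of a smooth cedar ball, 30 diameter, 12 g.
- ball5_center (a point): Centre of a smooth cedar ball, 30 diameter, 12 g.
- ball6_center (a point): Centre of a smooth cedar ball, 30 diameter, 12 g.
- ball7_center (a point): Centre of a smooth cedar ball, 30 diameter, 12 g.
- ball8_center (a point): Centre of a smooth cedar ball, 30 diameter, 12 g.
- scale: White bench scale, fixed, 200 x 200 with a small grey display pod on its -x side, 30 high. Origin: centre of its underside. It stands on the left or on the right of the bin, the measure on the other side.
- scale_top (a point): Centre of the scale's flat steel platform, 180 x 180, 50 above the bench.
- tin: Bystander: black round candle tin with a brass lid, 75 diameter, 55 high. Origin: centre of its underside.
- bottle: Bystander: amber bottle with black cap, 56 diameter, 130 high. Origin: centre of its underside.
- jar: Bystander: white jar with metal cap, 66 diameter, 60 high, between robot and bin to one side. Origin: centre of its underside.
Not all that is in view belongs to the job. Of the things that look like the scoop, take the one that is farthest to the robot's left at the start.

How it is judged:
By the outcome, as a careful person would: the job done as asked, in the order asked, and still so for the second after the job is handed in, with the robot touching nothing.
It also fails if it takes over 72 s, if anything falls off the work surface, if the arm or the gripper's body presses on something with over 40 N, if the wrist force passes 120 N, or if a joint passes its speed limit or range.

## Working session

There is one attempt and no reset: what is moved stays moved. The work goes in short steps, Python scripts to look and compute and a tool call to move; the robot and the scene stay as the last step left them, time stands still between calls to the robot, and variables do not carry over. Pictures are saved under pics/ and viewed, and the job is handed in when it is done.

Besides the shell and the picture viewer there is one more tool, called as name([rows], argument=value, ...), one row to a line, values as JSON. servo_tool: Moves the arm, as the interface text tells. Its arguments: {"type":"object","properties":{"plan":{"type":"array"}},"required":["plan"]}

```bash
mkdir -p pics; ls; python3 - <<'E'
from plant import *
import cv2,numpy as np
o=get_obs()
for k,v in o.items(): print(k,np.round(v,3).tolist())
for n in ("scene","top","wrist"):
    im=read_camera(n); cv2.imwrite(f"pics/a_{n}.png",im[:,:,::-1]); 
    c=camera_info(n); print(n,{k:np.round(v,3).tolist() for k,v in c.items()})
E
```

```text
pics
t 0.0
joint_positions [-1.183, 0.384, 0.016, 1.371, -0.006, 1.388, -0.047]
qd [0.0, -0.001, 0.0, -0.0, 0.0, 0.002, -0.001]
effort [0.0, -62.758, 0.845, -37.184, 0.017, 0.014, -0.0]
eef_pos [0.272, 0.562, 0.249]
tcp_rot [[-0.9, 0.436, -0.001], [0.436, 0.9, -0.002], [-0.0, -0.002, -1.0]]
ft_force [-1.382, 0.021, -0.145]
torque [0.032, 0.06, -0.004]
finger_gap 1.004
scene {'K': [[416.775, 0.0, 259.377], [0.0, 416.775, 190.498], [0.0, 0.0, 1.0]], 'R': [[0.112, 0.994, 0.002], [0.671, -0.074, -0.738], [-0.733, 0.084, -0.675]], 't': [0.002, -0.305, 1.587]}
top {'K': [[349.549, 0.0, 259.169], [0.0, 349.549, 189.47], [0.0, 0.0, 1.0]], 'R': [[-0.002, -1.0, -0.0], [-0.974, 0.002, -0.227], [0.227, -0.0, -0.974]], 't': [-0.062, 0.565, 0.954]}
wrist {'K': [[297.804, 0.0, 251.342], [0.0, 297.804, 190.867], [0.0, 0.0, 1.0]], 'T_tool_cam': [[-0.0, -0.957, -0.29, 0.075], [1.0, -0.0, -0.001, 0.0], [0.001, -0.29, 0.957, -0.123], [0.0, 0.0, 0.0, 1.0]]}
```

View pics/a_scene.png

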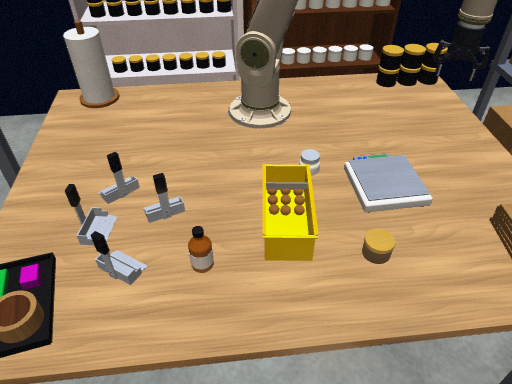

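View pics/a_top.png

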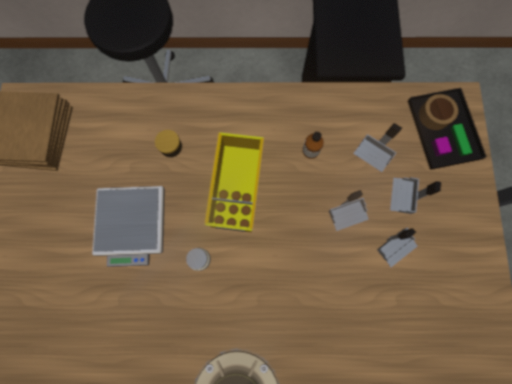

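View pics/a_wrist.png

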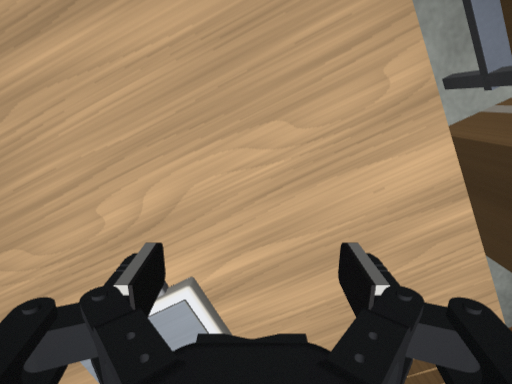

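```bash
python3 - <<'E'
import cv2
a=cv2.imread('pics/a_top.png')[110:280,190:450]; cv2.imwrite('pics/b_top.png',cv2.resize(a,None,fx=3,fy=3,interpolation=cv2.INTER_CUBIC))
a=cv2.imread('pics/a_scene.png')[140:300,50:330]; cv2.imwrite('pics/b_scene.png',cv2.resize(a,None,fx=2.85,fy=2.85,interpolation=cv2.INTER_CUBIC))
E
```

```text
(no output)
```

View pics/b_top.png

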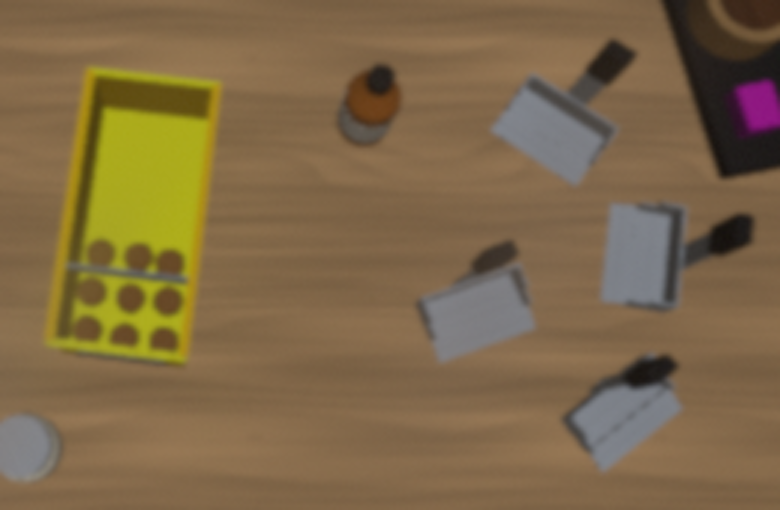

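View pics/b_scene.png

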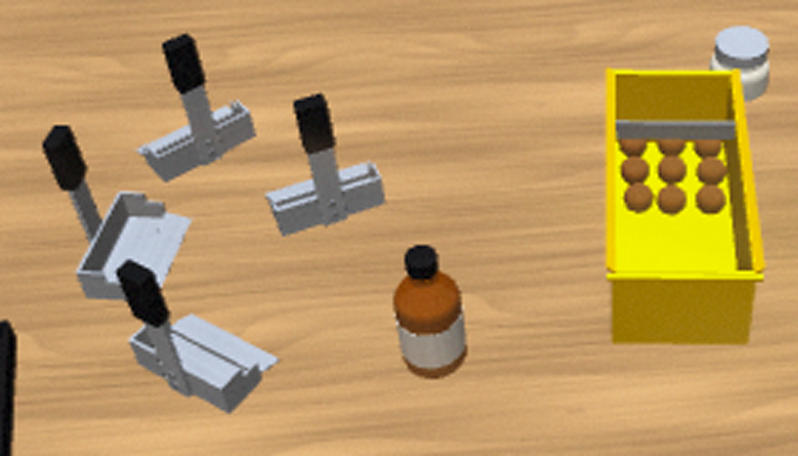

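```bash
cat > h.py <<'E'
import numpy as np,cv2
from plant import *
def P(n):
    c=camera_info(n); return np.array(c['K'])@np.c_[np.array(c['R']),np.array(c['t'])]
def wristP(o):
    c=camera_info('wrist'); T=np.eye(4);T[:3,:3]=o['tcp_rot'];T[:3,3]=o['eef_pos']
    M=np.linalg.inv(T@np.array(c['T_tool_cam'])); return np.array(c['K'])@M[:3]
def onz(P_,uv,z):
    uv=np.asarray(uv,float); A=P_[:,[0,1]]; b=P_[:,2]*z+P_[:,3]
    H=np.c_[A,b]; q=np.linalg.solve(H,np.array([uv[0],uv[1],1])); return q[:2]/q[2]
def tri(P1,a,P2,b):
    X=cv2.triangulatePoints(P1,P2,np.array(a,float).reshape(2,1),np.array(b,float).reshape(2,1))[:,0]; return X[:3]/X[3]
def proj(P_,X):
    q=P_@np.r_[X,1]; return q[:2]/q[2]
def snap(n,name):
    o=get_obs(); im=read_camera(n); cv2.imwrite(f'pics/{name}.png',im[:,:,::-1]); return o,im[:,:,::-1].copy()
E
python3 - <<'E'
from h import *
t=cv2.imread('pics/a_top.png'); s=cv2.imread('pics/a_scene.png'); Pt,Ps=P('top'),P('scene')
# rough y of candidates (top, trough pixels)
for uv in [(349,213),(375,152),(404,196),(398,248)]: print('cand',uv,onz(Pt,uv,.01).round(3))
hs=lambda im: cv2.cvtColor(im,cv2.COLOR_BGR2HSV)
ht=hs(t); m=cv2.inRange(ht,(20,150,60),(35,255,255)); 
m[:, :195]=0; m[:,280:]=0
cs=max(cv2.findContours(m,0,2)[0],key=cv2.contourArea); ap=cv2.approxPolyDP(cs,4,True)[:,0]; print('bin top',ap.tolist())
bx=cv2.boxPoints(cv2.minAreaRect(cs)); 
for p in bx: print('rim',p.round(1),onz(Pt,p,.101).round(4))
# black grip
for nm,im,roi in (('t',t,(335,180,375,207)),('s',s,(150,170,175,200))):
    x0,y0,x1,y1=roi; v=hs(im)[y0:y1,x0:x1,2]; mm=(v<75).astype('u1'); n,l,st,ce=cv2.connectedComponentsWithStats(mm)
    i=1+st[1:,4].argmax(); print(nm,st[i],ce[i]+[x0,y0])
# scale, jar etc.
m=cv2.inRange(ht,(90,15,80),(130,120,190)); m=m[170:270,80:175]; 
c=max(cv2.findContours(m,0,2)[0],key=cv2.contourArea); r=cv2.minAreaRect(c); print('scale',r, onz(Pt,np.array(r[0])+[80,170],.05))
E
```

```text
cand (349, 213) [ 0.505 -0.335]
cand (375, 152) [ 0.699 -0.428]
cand (404, 196) [ 0.557 -0.506]
cand (398, 248) [ 0.4   -0.473]
bin top [[219, 132], [205, 224], [250, 231], [263, 138]]
rim [203.8 225.7] [0.4551 0.0894]
rim [215.7 130.7] [0.7335 0.0642]
rim [264.  136.8] [ 0.7145 -0.0771]
rim [252.2 231.8] [ 0.4383 -0.0433]
t [13 11 13 10 75] [353.98666667 195.76      ]
s [  3   3  14  21 209] [159.87559809 183.06698565]
scale ((46.0, 49.5), (61.0, 62.0), 90.0) [0.48004106 0.32370643]
```

```bash
cat >> h.py <<'E'
from scipy.spatial.transform import Rotation as Ro
def down(yaw_deg):
    a=np.radians(yaw_deg); y=np.array([np.cos(a),np.sin(a),0]); z=np.array([0,0,-1.]); return np.c_[np.cross(y,z),y,z]
def rel(p,yaw):
    o=get_obs(); R=np.array(o['tcp_rot']); d=R.T@(np.array(p)-o['eef_pos']); rv=Ro.from_matrix(R.T@down(yaw)).as_rotvec()/np.pi
    print('turn',rv.round(4).tolist(),'shift',d.round(4).tolist(), 'rows',round(max(np.linalg.norm(d)/.05,np.linalg.norm(rv)*180/8.59),1)); return rv,d
E
python3 - <<'E'
from h import *
rel([.60,-.11,.40],-6)
E
```

```text
turn [-0.0004, 0.0003, 0.3899] shift [-0.588, -0.4625, -0.1498] rows 15.3
```

servo_tool([
  [[0, 0, 0.39], [-0.588, -0.463, -0.15], 1],
  [[0, 0, 0.39], [-0.588, -0.463, -0.15], 1],
  [[0, 0, 0.39], [-0.588, -0.463, -0.15], 1],
  [[0, 0, 0.39], [-0.588, -0.463, -0.15], 1],
  [[0, 0, 0.39], [-0.588, -0.463, -0.15], 1],
  [[0, 0, 0.39], [-0.588, -0.463, -0.15], 1],
  [[0, 0, 0.39], [-0.588, -0.463, -0.15], 1],
  [[0, 0, 0.39], [-0.588, -0.463, -0.15], 1],
  [[0, 0, 0.39], [-0.588, -0.463, -0.15], 1],
  [[0, 0, 0.39], [-0.588, -0.463, -0.15], 1],
  [[0, 0, 0.39], [-0.588, -0.463, -0.15], 1],
  [[0, 0, 0.39], [-0.588, -0.463, -0.15], 1],
  [[0, 0, 0.39], [-0.588, -0.463, -0.15], 1],
  [[0, 0, 0.39], [-0.588, -0.463, -0.15], 1],
  [[0, 0, 0.39], [-0.588, -0.463, -0.15], 1],
  [[0, 0, 0.39], [-0.588, -0.463, -0.15], 1],
  [[0, 0, 0.39], [-0.588, -0.463, -0.15], 1],
  [[0, 0, 0.39], [-0.588, -0.463, -0.15], 1],
])

```text
t: 1.95
eef_pos: [0.5998, -0.1098, 0.3997]
tcp_rot: [[0.105, 0.994, -0.001], [0.994, -0.105, 0.0], [0.0, -0.001, -1.0]]
ft_force: [0.0, 1.0, -0.2]
finger_gap: 1.001
```

```bash
python3 - <<'E'
from h import *
o,im=snap('wrist','c_wrist'); print(o['t'],o['eef_pos'],o['qd'].round(3) if hasattr(o['qd'],'round') else o['qd'])
np.save('c_P.npy',wristP(o))
rel([.57,-.38,.40],20)
E
```

```text
1.95 [ 0.59978968 -0.10975321  0.39969597] [-0.031 -0.016 -0.015  0.013 -0.001 -0.001 -0.001]
turn [-0.0002, -0.0003, -0.1441] shift [-0.2728, -0.0016, -0.0004] rows 5.5
```

View pics/c_wrist.png

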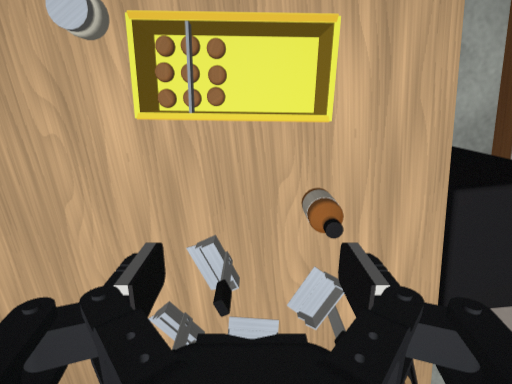

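servo_tool([
  [[0, 0, -0.144], [-0.273, -0.002, 0], 1],
  [[0, 0, -0.144], [-0.273, -0.002, 0], 1],
  [[0, 0, -0.144], [-0.273, -0.002, 0], 1],
  [[0, 0, -0.144], [-0.273, -0.002, 0], 1],
  [[0, 0, -0.144], [-0.273, -0.002, 0], 1],
  [[0, 0, -0.144], [-0.273, -0.002, 0], 1],
  [[0, 0, -0.144], [-0.273, -0.002, 0], 1],
  [[0, 0, -0.144], [-0.273, -0.002, 0], 1],
])

```text
t: 2.8
eef_pos: [0.5696, -0.3806, 0.4001]
tcp_rot: [[-0.341, 0.94, 0.0], [0.94, 0.341, 0.001], [0.001, 0.0, -1.0]]
ft_force: [0.7, 0.5, -0.8]
finger_gap: 0.998
```

```bash
python3 - <<'E'
from h import *
o,im=snap('wrist','d_wrist'); print(o['t'],o['eef_pos'])
np.save('d_P.npy',wristP(o))
c=cv2.imread('pics/c_wrist.png'); cv2.imwrite('pics/c_bin.png',cv2.resize(c[0:130,110:360],None,fx=3.2,fy=3.2,interpolation=cv2.INTER_CUBIC))
Pc=np.load('c_P.npy')
h=cv2.cvtColor(c,cv2.COLOR_BGR2HSV); m=cv2.inRange(h,(20,170,60),(35,255,255)); m[:, :110]=0; m[140:]=0;m[:,360:]=0
cs=max(cv2.findContours(m,0,2)[0],key=cv2.contourArea); ap=cv2.approxPolyDP(cs,5,True)[:,0]; print('bin',ap.tolist())
for p in ap: print(p,onz(Pc,p,.101).round(4))
E
```

```text
2.8 [ 0.56956426 -0.38060755  0.40005731]
bin [[127, 11], [137, 118], [330, 119], [337, 14]]
[127  11] [0.4628 0.0873]
[137 118] [ 0.4471 -0.042 ]
[330 119] [ 0.7115 -0.0713]
[337  14] [0.7239 0.0563]
```

View pics/d_wrist.png

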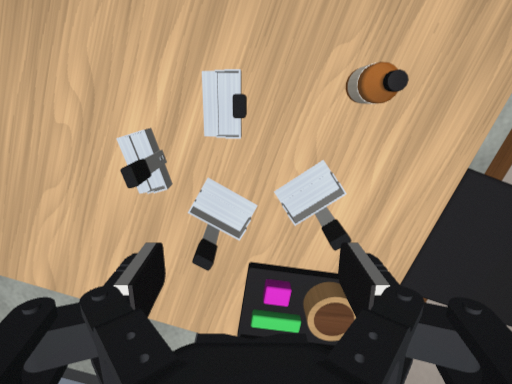

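View pics/c_bin.png

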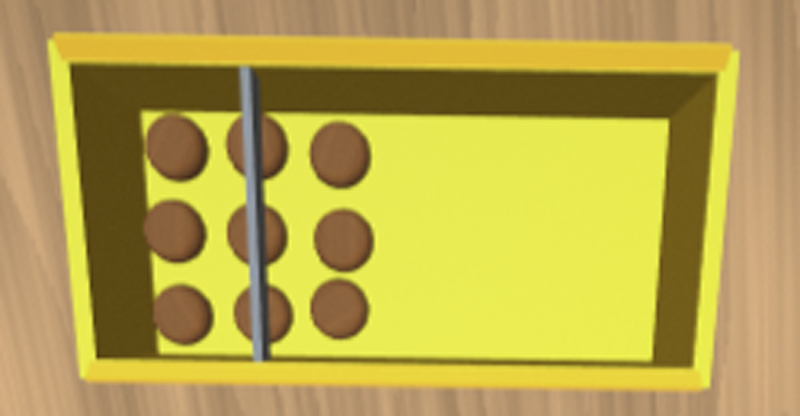

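```bash
python3 - <<'E'
from h import *
Pc=np.load('c_P.npy'); Pd=np.load('d_P.npy')
f=lambda x,y:(x/3.2+110-.35,y/3.2-.35)
for p in [(141,111),(669,119),(653,360),(157,353)]: print('floor',p,onz(Pc,f(*p),.003).round(4))
for p in [(245,67),(252,67),(258,358),(268,358)]: print('bar',p,onz(Pc,f(*p),.093).round(4))
for p in [(50,34),(738,48),(708,388),(82,378)]: print('rim',p,onz(Pc,f(*p),.101).round(4))
d=cv2.imread('pics/d_wrist.png'); cv2.imwrite('pics/d_sc.png',cv2.resize(d[55:155,180:270],None,fx=6,fy=6,interpolation=cv2.INTER_CUBIC))
E
```

```text
floor (141, 111) [0.4639 0.0796]
floor (669, 119) [0.7218 0.0487]
floor (653, 360) [ 0.7088 -0.0654]
floor (157, 353) [ 0.4493 -0.0343]
bar (245, 67) [0.5333 0.0709]
bar (252, 67) [0.5361 0.0706]
bar (258, 358) [ 0.52   -0.0413]
bar (268, 358) [ 0.5243 -0.0417]
rim (50, 34) [0.4609 0.0883]
rim (738, 48) [0.728  0.0551]
rim (708, 388) [ 0.7126 -0.0739]
rim (82, 378) [ 0.4448 -0.0414]
```

View pics/d_sc.png

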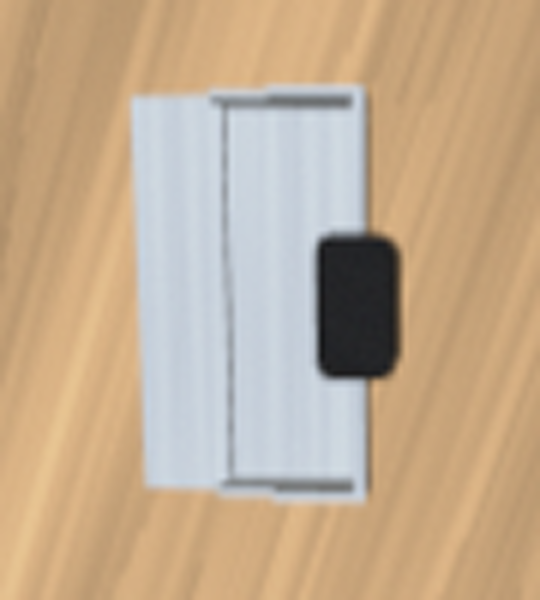

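```bash
python3 - <<'E'
from h import *
Pd=np.load('d_P.npy')
f=lambda x,y:(x/6+180-.4,y/6+55-.4)
def q(n,ps,z):
    X=[onz(Pd,f(*p),z) for p in ps]
    c=np.mean(X,0); print(n,c.round(4),[x.round(4).tolist() for x in X]); return X
L=q('lip',[(133,96),(147,487)],.001); B=q('back',[(367,88),(367,500)],.035)
G=q('grip',[(318,235),(398,235),(398,378),(318,378)],.156)
for X in (L,B):
    e=X[1]-X[0]; print(np.linalg.norm(e), np.degrees(np.arctan2(e[1],e[0]))+90)
print('gripsize',np.linalg.norm(G[1]-G[0]),np.linalg.norm(G[2]-G[1]))
s=np.mean(B,0)-np.mean(L,0); print('lip-back',np.linalg.norm(s),np.degrees(np.arctan2(s[1],s[0])))
Pt,Ps=P('top'),P('scene'); X=tri(Pt,(354,195.8),Ps,(159.9,183.1)); print('grip tri (z~.128)',X)
E
```

```text
lip [ 0.4687 -0.3435] [[0.4513, -0.2939], [0.4862, -0.3931]]
back [ 0.5298 -0.3218] [[0.5126, -0.2729], [0.547, -0.3708]]
grip [ 0.5319 -0.3208] [[0.5201, -0.3107], [0.5348, -0.3053], [0.5439, -0.3309], [0.5289, -0.3364]]
0.10523133515041534 19.358226626955513
0.1037545808903172 19.329107309014674
gripsize 0.015627587695945196 0.027163787303388014
lip-back 0.06477130057347047 19.537647219872454
grip tri (z~.128) [ 0.53239883 -0.32145191  0.1287649 ]
```

```bash
python3 - <<'E'
from h import *
rel([.532,-.3212,.22],19.4)
rel([.532,-.3212,.132],19.4)
E
```

```text
turn [0.0003, -0.0003, 0.0036] shift [0.0678, -0.0161, 0.1804] rows 3.9
turn [0.0003, -0.0003, 0.0036] shift [0.0677, -0.0162, 0.2684] rows 5.5
```

servo_tool([
  [[0, 0, 0.0036], [0.068, -0.016, 0.18], 1],
  [[0, 0, 0.0036], [0.068, -0.016, 0.18], 1],
  [[0, 0, 0.0036], [0.068, -0.016, 0.18], 1],
  [[0, 0, 0.0036], [0.068, -0.016, 0.18], 1],
  [[0, 0, 0.0036], [0.068, -0.016, 0.18], 1],
  [[0, 0, 0.0036], [0.068, -0.016, 0.21], 1],
  [[0, 0, 0.0036], [0.068, -0.016, 0.24], 1],
  [[0, 0, 0.0036], [0.068, -0.016, 0.268], 1],
  [[0, 0, 0.0036], [0.068, -0.016, 0.268], 1],
  [[0, 0, 0.0036], [0.068, -0.016, 0.268], 1],
])

```text
t: 3.85
eef_pos: [0.5328, -0.3232, 0.1347]
tcp_rot: [[-0.331, 0.944, 0.002], [0.944, 0.331, -0.001], [-0.002, 0.002, -1.0]]
ft_force: [0.6, -0.6, 0.0]
finger_gap: 0.998
```

```bash
python3 - <<'E'
from h import *
o,im=snap('wrist','e_wrist'); print(o['t'],o['eef_pos']); rel([.532,-.3212,.132],19.4)
E
```

```text
3.85 [ 0.53280666 -0.32315293  0.13474765]
turn [0.0008, 0.0009, -0.0005] shift [0.0027, -0.0001, 0.0033] rows 0.1
```

View pics/e_wrist.png

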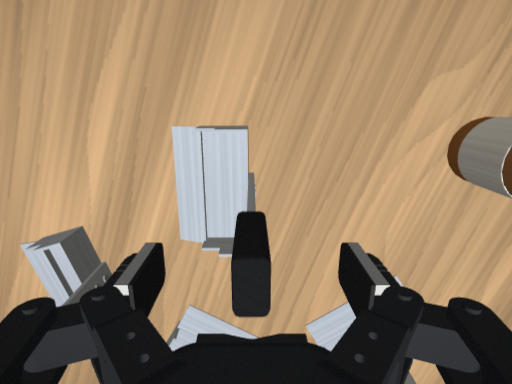

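servo_tool([
  [[0, 0, 0], [0, 0, 0], 0],
  [[0, 0, 0], [0, 0, 0], -1],
  [[0, 0, 0], [0, 0, 0], -1],
  [[0, 0, 0], [0, 0, 0], -1],
  [[0, 0, 0], [0, 0, 0], -1],
  [[0, 0, 0], [0, 0, 0], -1],
  [[0, 0, 0], [0, 0, 0], -1],
  [[0, 0, 0], [0, 0, 0], -1],
  [[0, 0, 0], [0, 0, 0], -1],
])

```text
t: 4.8
eef_pos: [0.5311, -0.3231, 0.1324]
tcp_rot: [[-0.33, 0.944, 0.0], [0.944, 0.33, 0.0], [-0.0, 0.0, -1.0]]
ft_force: [0.4, 0.1, 3.2]
finger_gap: 0.178
```

```bash
python3 - <<'E'
from h import *
o=get_obs(); print(o['eef_pos'],o['ft_force'],o['finger_gap'])
E
```

```text
[ 0.53106324 -0.32308705  0.13236561] [0.41106522 0.06156812 3.16214401] 0.17767173478290338
```

```bash
cat >> h.py <<'E'
C=np.array([.5860,.0071]); BY=-7.0
def bw(x,y=0):  # bin->world xy
    a=np.radians(BY); return C+np.array([[np.cos(a),-np.sin(a)],[np.sin(a),np.cos(a)]])@[x,y]
def wb(p):
    a=np.radians(BY); return np.array([[np.cos(a),np.sin(a)],[-np.sin(a),np.cos(a)]])@(np.array(p)[:2]-C)
OX,OY=.0235,-.0015
def sc(x,y,uz):  # TCP for scoop origin at bin x,y, underside z
    return np.r_[bw(x+OX,y+OY),uz+.1324]
E
python3 - <<'E'
from h import *
p=sc(.060,0,.17); print(p); rel(p,BY)
E
```

```text
[ 0.6686948  -0.00456491  0.3024    ]
turn [0.0, 0.0, 0.1458] shift [0.2553, 0.235, -0.17] rows 7.7
```

servo_tool([
  [[0, 0, 0], [0, 0, -0.02], -1],
  [[0, 0, 0], [0, 0, -0.05], -1],
  [[0, 0, 0], [0, 0, -0.09], -1],
  [[0, 0, 0], [0, 0, -0.13], -1],
  [[0, 0, 0], [0, 0, -0.16], -1],
  [[0, 0, 0.01], [0.02, 0.018, -0.17], -1],
  [[0, 0, 0.03], [0.05, 0.046, -0.17], -1],
  [[0, 0, 0.05], [0.08, 0.074, -0.17], -1],
  [[0, 0, 0.07], [0.11, 0.101, -0.17], -1],
  [[0, 0, 0.09], [0.14, 0.129, -0.17], -1],
  [[0, 0, 0.11], [0.17, 0.157, -0.17], -1],
  [[0, 0, 0.13], [0.2, 0.184, -0.17], -1],
  [[0, 0, 0.14], [0.23, 0.212, -0.17], -1],
  [[0, 0, 0.146], [0.247, 0.227, -0.17], -1],
  [[0, 0, 0.146], [0.255, 0.235, -0.17], -1],
  [[0, 0, 0.146], [0.255, 0.235, -0.17], -1],
  [[0, 0, 0.146], [0.255, 0.235, -0.17], -1],
  [[0, 0, 0.146], [0.255, 0.235, -0.17], -1],
])

```text
t: 6.6
eef_pos: [0.6683, -0.0077, 0.3026]
tcp_rot: [[0.126, 0.992, 0.0], [0.992, -0.126, -0.001], [-0.001, 0.0, -1.0]]
ft_force: [0.2, -0.3, -2.5]
finger_gap: 0.182
```

```bash
python3 - <<'E'
from h import *
o,im=snap('wrist','f_wrist'); print(o['t'],o['eef_pos'],o['finger_gap'],o['ft_force']); np.save('f_P.npy',wristP(o)); rel(sc(.060,0,.17),BY)
snap('scene','f_scene')
E
```

```text
6.6 [ 0.66830759 -0.00772519  0.30262928] 0.18217488424139672 [ 0.19381761 -0.3250842  -2.54180597]
turn [0.0001, 0.0002, -0.0012] shift [0.0029, -0.0, 0.0003] rows 0.1
```

View pics/f_wrist.png

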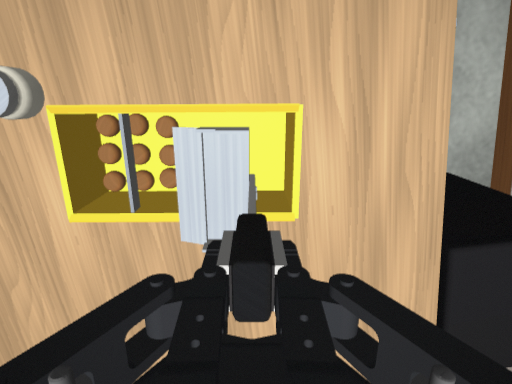

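View pics/f_scene.png

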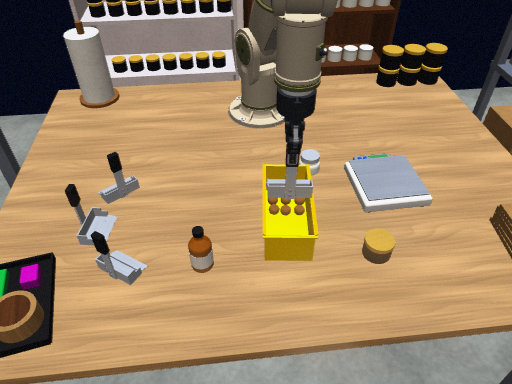

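```bash
python3 - <<'E'
from h import *
o=get_obs();print(o['eef_pos'],np.abs(o['qd']).max())
d=cv2.imread('pics/f_wrist.png'); cv2.imwrite('pics/f_c.png',cv2.resize(d[95:260,40:310],None,fx=2.9,fy=2.9,interpolation=cv2.INTER_CUBIC))
E
```

```text
[ 0.66844923 -0.00700553  0.30273   ] 0.007069446364163327
```

View pics/f_c.png

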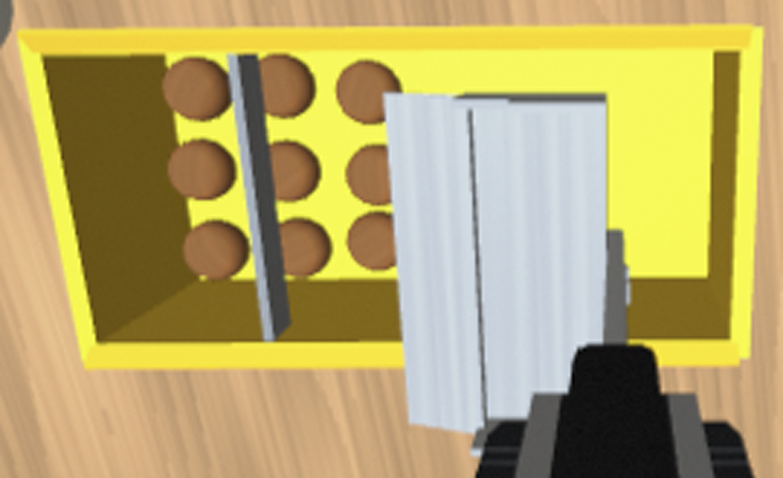

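```bash
python3 - <<'E'
from h import *
Pf=np.load('f_P.npy'); f=lambda x,y:(x/2.9+40-.35,y/2.9+95-.35)
tcp=np.array([.66831,-.00773])
L=[onz(Pf,f(*p),.171) for p in [(384,94),(409,423)]]
e=L[1]-L[0]; print('lip',np.linalg.norm(e),'yaw',np.degrees(np.arctan2(e[1],e[0]))+90)
m=np.mean(L,0); print('lip mid bin',wb(m),'tcp bin',wb(tcp),'diff',wb(m)-wb(tcp))
R=[onz(Pf,f(*p),.101) for p in [(19,30),(763,27),(748,357),(83,368)]]; print('rim ctr',np.mean(R,0),[wb(r).round(4).tolist() for r in R])
F=[onz(Pf,f(*p),.003) for p in [(167,55),(187,279),(709,276)]]; print('floor',[wb(r).round(4).tolist() for r in F])
b=[onz(Pf,f(*p),.093) for p in [(229,54),(238,54),(265,340),(274,340)]]; print('bar',[wb(r).round(4).tolist() for r in b])
B=[onz(Pf,f(*p),.018) for p in [(198,89),(201,169),(216,249),(368,92)]]; print('balls',[wb(r).round(4).tolist() for r in B])
E
```

```text
lip 0.10478018091117992 yaw -7.249216722180563
lip mid bin [ 0.01594847 -0.00382214] tcp bin [ 0.0835038  -0.00468839] diff [-0.06755532  0.00086626]
rim ctr [0.5880659  0.00779601] [[-0.132, 0.0659], [0.1365, 0.0658], [0.1364, -0.0622], [-0.1331, -0.0658]]
floor [[-0.129, 0.053], [-0.136, -0.0579], [0.1309, -0.0575]]
bar [[-0.0608, 0.0569], [-0.0574, 0.0569], [-0.0613, -0.057], [-0.0576, -0.0571]]
balls [[-0.1096, 0.0383], [-0.1135, 0.0011], [-0.1118, -0.0382], [-0.0311, 0.0366]]
```

```bash
sed -i 's/OX,OY=.0235,-.0015/OX,OY=.0237,-.0010/' h.py; python3 - <<'E'
from h import *
rel(sc(.060,0,.115),BY)
rel(sc(.060,0,.008),BY)
E
```

```text
turn [0.0001, 0.0001, -0.001] shift [0.003, 0.0001, 0.0553] rows 1.1
turn [0.0001, 0.0001, -0.001] shift [0.003, 0.0001, 0.1623] rows 3.2
```

servo_tool([
  [[0, 0, 0], [0.003, 0, 0.02], -1],
  [[0, 0, 0], [0.003, 0, 0.04], -1],
  [[0, 0, 0], [0.003, 0, 0.045], -1],
  [[0, 0, 0], [0.003, 0, 0.045], -1],
  [[0, 0, 0], [0.003, 0, 0.045], -1],
  [[0, 0, 0], [0.003, 0, 0.045], -1],
])

```text
t: 7.3
eef_pos: [0.6696, -0.0024, 0.2587]
tcp_rot: [[0.123, 0.992, 0.002], [0.992, -0.123, -0.0], [0.0, 0.002, -1.0]]
ft_force: [0.2, -0.5, -1.3]
finger_gap: 0.179
```

```bash
python3 - <<'E'
from h import *
o,im=snap('wrist','g_wrist'); print(o['t'],o['eef_pos'],wb(o['eef_pos'])); rel(sc(.060,0,.008),BY)
E
```

```text
7.3 [ 0.66964704 -0.00235828  0.25868952] [0.08417622 0.00080623]
turn [0.0006, -0.0, -0.0003] shift [-0.0019, -0.0006, 0.1181] rows 2.4
```

View pics/g_wrist.png

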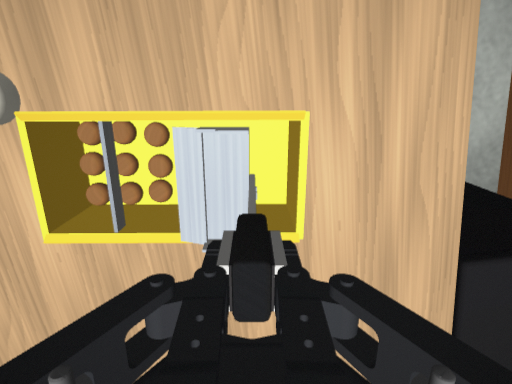

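servo_tool([
  [[0, 0, 0], [-0.001, 0, 0.03], -1],
  [[0, 0, 0], [-0.001, 0, 0.045], -1],
  [[0, 0, 0], [-0.001, 0, 0.045], -1],
  [[0, 0, 0], [-0.001, 0, 0.045], -1],
  [[0, 0, 0], [-0.001, 0, 0.045], -1],
  [[0, 0, 0], [-0.001, 0, 0.045], -1],
  [[0, 0, 0], [-0.001, 0, 0.045], -1],
])

```text
t: 8.05
eef_pos: [0.6694, -0.003, 0.2131]
tcp_rot: [[0.122, 0.992, 0.001], [0.992, -0.122, 0.0], [0.0, 0.001, -1.0]]
ft_force: [0.4, 0.5, -1.5]
finger_gap: 0.181
```

```bash
python3 - <<'E'
from h import *
o,im=snap('wrist','h_wrist'); print(o['t'],o['eef_pos'],wb(o['eef_pos']),o['ft_force']);np.save('h_P.npy',wristP(o)); rel(sc(.060,0,.008),BY)
cv2.imwrite('pics/h_c.png',cv2.resize(im[95:300,20:340],None,fx=2.5,fy=2.5,interpolation=cv2.INTER_CUBIC))
E
```

```text
8.05 [ 0.66939374 -0.00299868  0.21312538] [0.08400285 0.00013973] [ 0.36391397  0.54738922 -1.45067301]
turn [0.0003, -0.0, -0.0002] shift [-0.0012, -0.0002, 0.0725] rows 1.5
```

View pics/h_c.png

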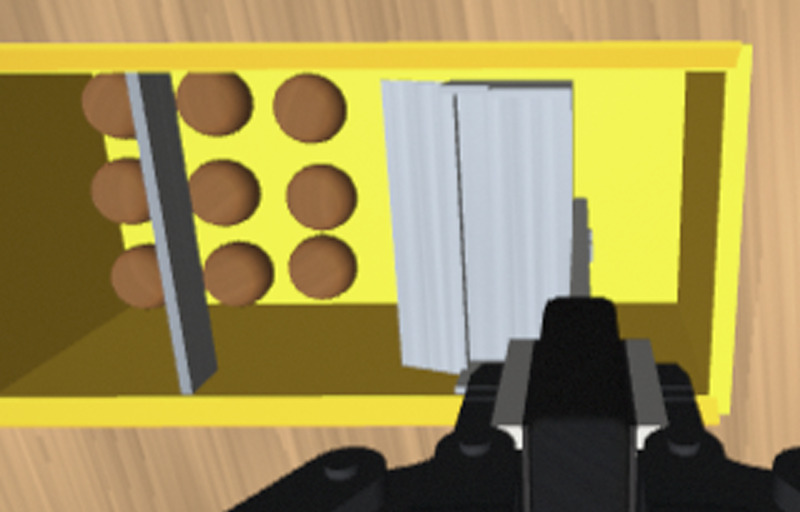

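```bash
python3 - <<'E'
from h import *
Pf=np.load('h_P.npy'); f=lambda x,y:(x/2.5+20-.3,y/2.5+95-.3)
L=[wb(onz(Pf,f(*p),.082)) for p in [(383,80),(402,362)]];print('lip',np.round(L,4))
print('rim out',[wb(onz(Pf,f(*p),.101)).round(4).tolist() for p in [(383,42),(402,424)]])
print('rim in',[wb(onz(Pf,f(*p),.095)).round(4).tolist() for p in [(383,72),(402,396)]])
E
```

```text
lip [[ 0.0175  0.0537]
 [ 0.0166 -0.0501]]
rim out [[0.0232, 0.0666], [0.0198, -0.0651]]
rim in [[0.021, 0.0572], [0.019, -0.0572]]
```

servo_tool([
  [[0, 0, 0], [-0.0015, 0, 0.02], -1],
  [[0, 0, 0], [-0.0015, 0, 0.04], -1],
  [[0, 0, 0], [-0.0015, 0, 0.055], -1],
  [[0, 0, 0], [-0.0015, 0, 0.068], -1],
  [[0, 0, 0], [-0.0015, 0, 0.072], -1],
  [[0, 0, 0], [-0.0015, 0, 0.072], -1],
  [[0, 0, 0], [-0.0015, 0, 0.072], -1],
  [[0, 0, 0], [-0.0015, 0, 0.072], -1],
])

```text
t: 8.9
eef_pos: [0.6694, -0.0045, 0.1413]
tcp_rot: [[0.122, 0.992, 0.002], [0.992, -0.122, -0.0], [0.0, 0.002, -1.0]]
ft_force: [0.1, 0.3, -1.7]
finger_gap: 0.178
```

```bash
python3 - <<'E'
from h import *
o=get_obs(); print(o['t'],o['eef_pos'],wb(o['eef_pos']),o['ft_force']); rel(sc(.060,0,.003),BY)
E
```

```text
8.9 [ 0.66943736 -0.00454282  0.14134472] [ 0.08423433 -0.00138758] [ 0.12359702  0.33047427 -1.67468158]
turn [0.0005, -0.0001, -0.0002] shift [0.0004, -0.0005, 0.0059] rows 0.1
```

servo_tool([
  [[0, 0, 0], [0, 0, 0.003], -1],
  [[0, 0, 0], [0, 0, 0.006], -1],
  [[0, 0, 0], [0, 0, 0.006], -1],
  [[0, 0, 0], [0, 0, 0.006], -1],
  [[0, 0, 0], [0, 0, 0.006], -1],
])

```text
t: 9.4
eef_pos: [0.6695, -0.0045, 0.1354]
tcp_rot: [[0.122, 0.992, 0.002], [0.992, -0.122, 0.0], [0.0, 0.002, -1.0]]
ft_force: [-0.5, 0.6, 6.0]
finger_gap: 0.177
```

```bash
python3 - <<'E'
from h import *
o=get_obs(); print(o['t'],o['eef_pos'],wb(o['eef_pos']),o['ft_force']); rel(sc(.060,0,.003),BY); rel(sc(-.0763,0,.003),BY)
snap('scene','i_scene'); a=cv2.imread('pics/i_scene.png')[120:280,220:360]; cv2.imwrite('pics/i_s.png',cv2.resize(a,None,fx=3.7,fy=3.7,interpolation=cv2.INTER_CUBIC))
E
```

```text
9.4 [ 0.66953353 -0.00448156  0.13537968] [ 0.08432232 -0.00131505] [-0.47686319  0.58584606  5.97204899]
turn [0.0006, -0.0001, -0.0002] shift [0.0003, -0.0006, -0.0] rows 0.0
turn [0.0006, -0.0001, -0.0002] shift [0.0002, -0.1369, -0.0003] rows 2.7
```

View pics/i_s.png

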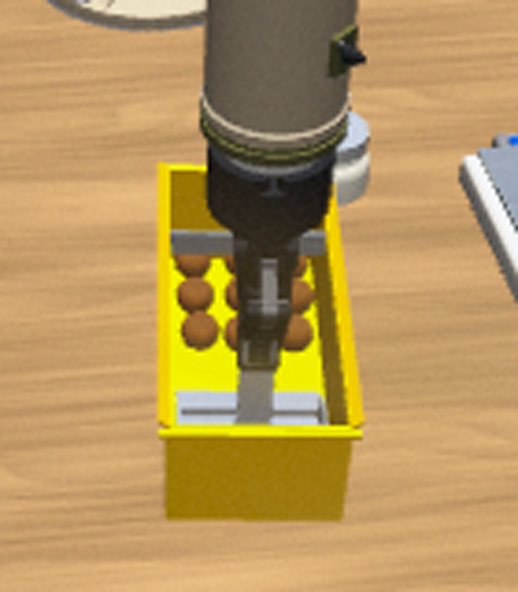

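servo_tool([
  [[0, 0, 0], [0, -0.005, 0], -1],
  [[0, 0, 0], [0, -0.013, 0], -1],
  [[0, 0, 0], [0, -0.021, 0], -1],
  [[0, 0, 0], [0, -0.029, 0], -1],
  [[0, 0, 0], [0, -0.037, 0], -1],
  [[0, 0, 0], [0, -0.045, 0], -1],
  [[0, 0, 0], [0, -0.053, 0], -1],
  [[0, 0, 0], [0, -0.061, 0], -1],
  [[0, 0, 0], [0, -0.069, 0], -1],
  [[0, 0, 0], [0, -0.077, 0], -1],
  [[0, 0, 0], [0, -0.085, 0], -1],
  [[0, 0, 0], [0, -0.09, 0], -1],
  [[0, 0, 0], [0, -0.09, 0], -1],
  [[0, 0, 0], [0, -0.09, 0], -1],
])

```text
t: 10.85
eef_pos: [0.58, 0.0066, 0.1353]
tcp_rot: [[0.122, 0.992, 0.002], [0.992, -0.122, 0.0], [0.001, 0.002, -1.0]]
ft_force: [1.0, -0.3, 8.0]
finger_gap: 0.181
```

```bash
python3 - <<'E'
from h import *
o,im=snap('wrist','j_wrist'); print(o['t'],o['eef_pos'],wb(o['eef_pos']),o['ft_force'],o['torque']); rel(sc(-.0763,0,.003),BY)
E
```

```text
10.85 [0.58002978 0.00658949 0.13533188] [-0.0058635  -0.00123429] [ 1.02506038 -0.27841163  7.95638834] [-0.00199192  0.09821742  0.01700722]
turn [0.0006, -0.0002, -0.0002] shift [0.0002, -0.0468, -0.0002] rows 0.9
```

View pics/j_wrist.png

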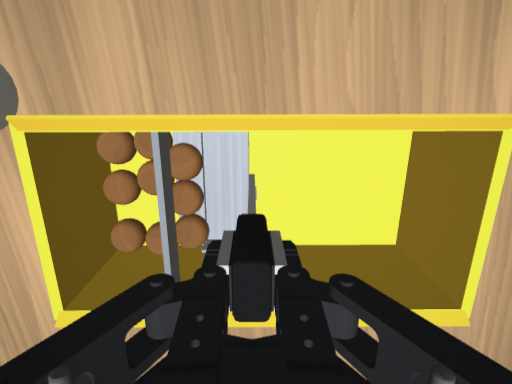

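servo_tool([
  [[0, 0, 0], [0, -0.005, 0], -1],
  [[0, 0, 0], [0, -0.01, 0], -1],
  [[0, 0, 0], [0, -0.015, 0], -1],
  [[0, 0, 0], [0, -0.02, 0], -1],
  [[0, 0, 0], [0, -0.025, 0], -1],
  [[0, 0, 0], [0, -0.03, 0], -1],
  [[0, 0, 0], [0, -0.034, 0], -1],
  [[0, 0, 0], [0, -0.034, 0], -1],
])

```text
t: 11.7
eef_pos: [0.5467, 0.0107, 0.1354]
tcp_rot: [[0.122, 0.992, 0.003], [0.992, -0.122, 0.0], [0.001, 0.003, -1.0]]
ft_force: [2.3, -0.7, 6.1]
finger_gap: 0.176
```

```bash
python3 - <<'E'
from h import *
o,im=snap('wrist','k_wrist'); print(o['t'],o['eef_pos'],wb(o['eef_pos']),o['ft_force'],o['torque']); rel(sc(-.0763,0,.003),BY)
E
```

```text
11.7 [0.54668975 0.01071054 0.13540172] [-0.03945725 -0.00120709] [ 2.3320381  -0.65244609  6.14313721] [-0.19042134 -0.57223618 -0.02035293]
turn [0.001, -0.0002, -0.0002] shift [0.0002, -0.0132, -0.0] rows 0.3
```

View pics/k_wrist.png

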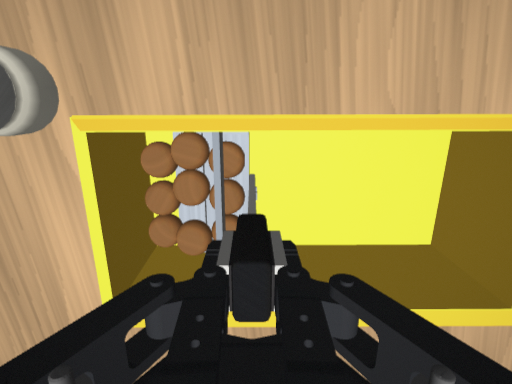

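servo_tool([
  [[0, 0, 0], [0, -0.004, 0], -1],
  [[0, 0, 0], [0, -0.008, 0], -1],
  [[0, 0, 0], [0, -0.011, 0], -1],
  [[0, 0, 0], [0, -0.013, 0], -1],
  [[0, 0, 0], [0, -0.013, 0], -1],
  [[0, 0, 0], [0, -0.013, 0], -1],
])

```text
t: 12.35
eef_pos: [0.5342, 0.0123, 0.1354]
tcp_rot: [[0.122, 0.992, 0.003], [0.992, -0.122, 0.0], [0.001, 0.003, -1.0]]
ft_force: [3.7, -0.8, 6.6]
finger_gap: 0.177
```

```bash
python3 - <<'E'
from h import *
o,im=snap('wrist','l_wrist'); print(o['t'],o['eef_pos'],wb(o['eef_pos']),o['ft_force'],o['torque']); rel(sc(-.0763,0,.0365),BY);np.save('l_P.npy',wristP(o))
cv2.imwrite('pics/l_c.png',cv2.resize(im[95:300,80:300],None,fx=2.9,fy=2.9,interpolation=cv2.INTER_CUBIC))
E
```

```text
12.35 [0.53418437 0.01230508 0.13543027] [-0.05206374 -0.00114845] [ 3.74442689 -0.82034528  6.61614246] [-0.10600132 -0.69932558 -0.00942823]
turn [0.0011, -0.0003, -0.0002] shift [0.0002, -0.0004, -0.0335] rows 0.7
```

View pics/l_c.png

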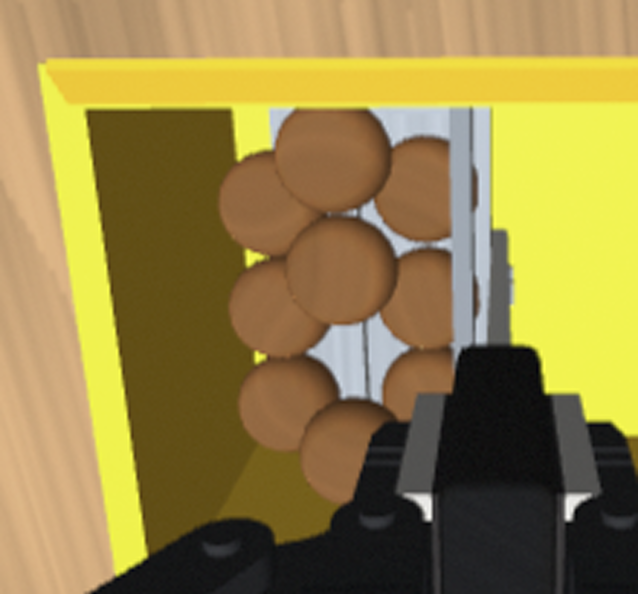

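servo_tool([
  [[0, 0, 0], [0, -0.0008, 0], -1],
  [[0, 0, 0], [0, -0.0008, 0], -1],
  [[0, 0, 0], [0, -0.0004, -0.003], -1],
  [[0, 0, 0], [0, 0, -0.006], -1],
  [[0, 0, 0], [0, 0, -0.01], -1],
  [[0, 0, 0], [0, 0, -0.014], -1],
  [[0, 0, 0], [0, 0, -0.018], -1],
  [[0, 0, 0], [0, 0, -0.022], -1],
  [[0, 0, 0], [0, 0, -0.026], -1],
  [[0, 0, 0], [0, 0, -0.029], -1],
  [[0, 0, 0], [0, 0, -0.031], -1],
  [[0, 0, 0], [0, 0, -0.031], -1],
  [[0, 0, 0], [0, 0, -0.031], -1],
  [[0, 0, 0], [0, 0, -0.031], -1],
])

```text
t: 13.8
eef_pos: [0.5328, 0.0124, 0.1651]
tcp_rot: [[0.122, 0.992, -0.0], [0.992, -0.122, -0.0], [-0.0, -0.0, -1.0]]
ft_force: [0.9, -0.0, -2.2]
finger_gap: 0.182
```

```bash
python3 - <<'E'
from h import *
o,im=snap('wrist','m_wrist'); print(o['t'],o['eef_pos'],wb(o['eef_pos']),o['ft_force'],o['torque']); rel(sc(-.0763,0,.0365),BY);np.save('l_P.npy',wristP(o))
cv2.imwrite('pics/m_c.png',cv2.resize(im[95:300,80:300],None,fx=2.9,fy=2.9,interpolation=cv2.INTER_CUBIC))
E
```

```text
13.8 [0.53277982 0.01238581 0.1651152 ] [-0.05346766 -0.0012395 ] [ 0.8908924  -0.02586611 -2.2376923 ] [ 0.02383973 -0.21282226 -0.02326015]
turn [-0.0001, 0.0001, -0.0002] shift [0.0003, 0.0009, -0.0038] rows 0.1
```

View pics/m_c.png

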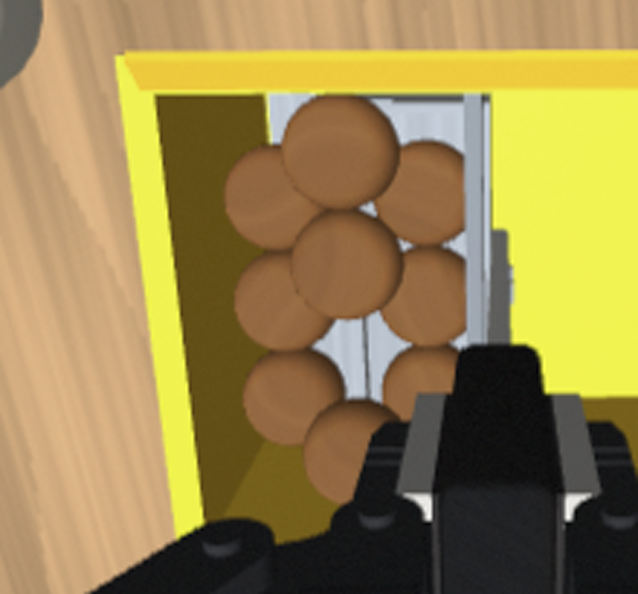

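servo_tool([
  [[0, 0, 0], [0, 0.0005, -0.002], -1],
  [[0, 0, 0], [0, 0.0005, -0.0034], -1],
  [[0, 0, 0], [0, 0.0005, -0.0034], -1],
  [[0, 0, 0], [0, 0.0005, -0.0034], -1],
  [[0, 0, 0], [0, 0.0005, -0.0034], -1],
])

```text
t: 14.35
eef_pos: [0.5334, 0.0123, 0.1687]
tcp_rot: [[0.122, 0.992, -0.0], [0.992, -0.122, -0.0], [-0.0, -0.0, -1.0]]
ft_force: [-0.3, -0.4, -3.1]
finger_gap: 0.183
```

```bash
python3 - <<'E'
from h import *
o=get_obs(); print(o['t'],o['eef_pos'],wb(o['eef_pos']),o['ft_force'],o['torque']); rel(sc(-.0763,0,.0365),BY); rel(sc(.050,0,.0365),BY)
E
```

```text
14.35 [0.53336455 0.01227112 0.16866282] [-0.05287331 -0.00128207] [-0.28452679 -0.41383664 -3.06714306] [ 0.02265788 -0.14239947  0.02048677]
turn [-0.0, 0.0, -0.0002] shift [0.0003, 0.0003, -0.0002] rows 0.0
turn [-0.0, 0.0, -0.0002] shift [0.0004, 0.1266, -0.0002] rows 2.5
```

servo_tool([
  [[0, 0, 0], [0, 0.002, 0], -1],
  [[0, 0, 0], [0, 0.005, 0], -1],
  [[0, 0, 0], [0, 0.008, 0], -1],
  [[0, 0, 0], [0, 0.011, 0], -1],
  [[0, 0, 0], [0, 0.014, 0], -1],
  [[0, 0, 0], [0, 0.017, 0], -1],
  [[0, 0, 0], [0, 0.02, 0], -1],
  [[0, 0, 0], [0, 0.023, 0], -1],
  [[0, 0, 0], [0, 0.026, 0], -1],
  [[0, 0, 0], [0, 0.029, 0], -1],
  [[0, 0, 0], [0, 0.03, 0], -1],
])

```text
t: 15.45
eef_pos: [0.5635, 0.0086, 0.1687]
tcp_rot: [[0.122, 0.992, 0.0], [0.992, -0.122, -0.0], [-0.0, 0.0, -1.0]]
ft_force: [-0.2, 0.4, -2.4]
finger_gap: 0.181
```

```bash
python3 - <<'E'
from h import *
o,im=snap('wrist','n_wrist'); print(o['t'],o['eef_pos'],wb(o['eef_pos']),o['ft_force'],o['torque']); rel(sc(.050,0,.0365),BY)
cv2.imwrite('pics/n_c.png',cv2.resize(im[95:300,40:300],None,fx=2.8,fy=2.8,interpolation=cv2.INTER_CUBIC))
E
```

```text
15.45 [0.56346871 0.00857149 0.16866912] [-0.02254267 -0.00128535] [-0.18208672  0.37909813 -2.38329378] [-0.0007686  -0.03710945  0.04145851]
turn [0.0, 0.0001, -0.0002] shift [0.0004, 0.0963, -0.0002] rows 1.9
```

View pics/n_c.png

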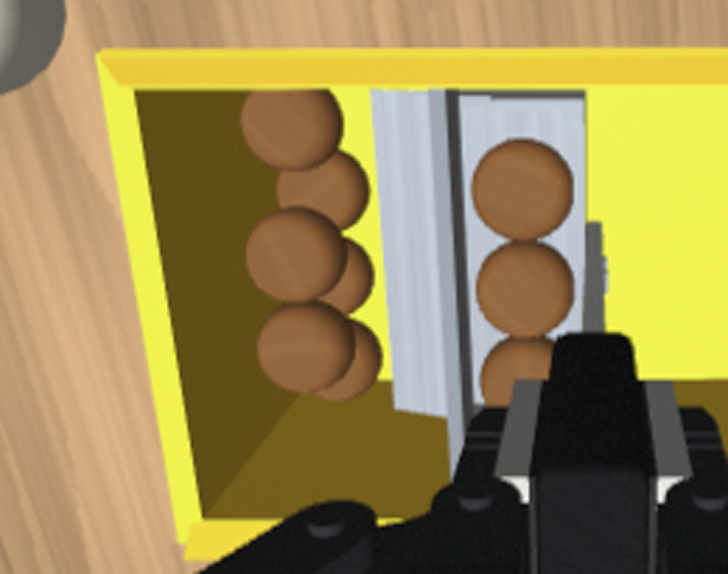

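servo_tool([
  [[0, 0, 0], [0, 0.004, 0], -1],
  [[0, 0, 0], [0, 0.01, 0], -1],
  [[0, 0, 0], [0, 0.016, 0], -1],
  [[0, 0, 0], [0, 0.022, 0], -1],
  [[0, 0, 0], [0, 0.028, 0], -1],
  [[0, 0, 0], [0, 0.035, 0], -1],
  [[0, 0, 0], [0, 0.043, 0], -1],
  [[0, 0, 0], [0, 0.051, 0], -1],
  [[0, 0, 0], [0, 0.06, 0], -1],
  [[0, 0, 0], [0, 0.069, 0], -1],
  [[0, 0, 0], [0, 0.078, 0], -1],
  [[0, 0, 0], [0, 0.086, 0], -1],
  [[0, 0, 0], [0, 0.093, 0], -1],
  [[0, 0, 0], [0, 0.097, 0], -1],
  [[0, 0, 0], [0, 0.097, 0], -1],
  [[0, 0, 0], [0, 0.097, 0], -1],
])

```text
t: 17.1
eef_pos: [0.6593, -0.0033, 0.1686]
tcp_rot: [[0.123, 0.992, -0.0], [0.992, -0.123, -0.0], [-0.0, -0.0, -1.0]]
ft_force: [-0.4, -1.0, -2.2]
finger_gap: 0.174
```

```bash
python3 - <<'E'
from h import *
o,im=snap('wrist','o_wrist'); print(o['t'],o['eef_pos'],wb(o['eef_pos']),o['ft_force'],o['torque']); 
Pt=P('top'); print('scale c',onz(Pt,(126,219.5),.05))
E
```

```text
17.1 [ 0.65929359 -0.00330363  0.16858248] [ 0.07401515 -0.00139384] [-0.41096458 -1.02779209 -2.20811676] [ 0.02755188 -0.06657534 -0.03071391]
scale c [0.48004106 0.32370643]
```

View pics/o_wrist.png

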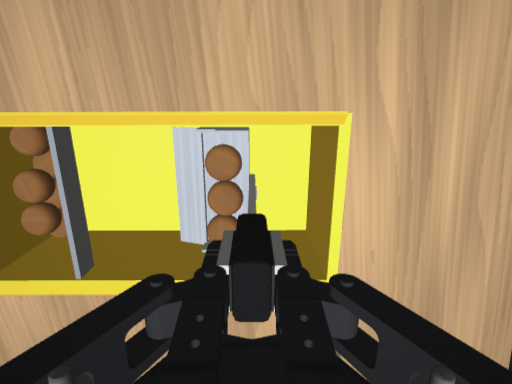

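servo_tool([
  [[0, 0, 0], [0, 0, -0.003], -1],
  [[0, 0, 0], [0, 0, -0.009], -1],
  [[0, 0, 0], [0, 0, -0.018], -1],
  [[0, 0, 0], [0, 0, -0.03], -1],
  [[0, 0, 0], [0, 0, -0.042], -1],
  [[0, 0, 0], [0, 0, -0.055], -1],
  [[0, 0, 0], [0, 0, -0.068], -1],
  [[0, 0, 0], [0, 0, -0.081], -1],
  [[0, 0, 0], [0, 0, -0.094], -1],
  [[0, 0, 0], [0, 0, -0.106], -1],
  [[0, 0, 0], [0, 0, -0.117], -1],
  [[0, 0, 0], [0, 0, -0.127], -1],
  [[0, 0, 0], [0, 0, -0.134], -1],
  [[0, 0, 0], [0, 0, -0.138], -1],
  [[0, 0, 0], [0, 0, -0.14], -1],
  [[0, 0, 0], [0, 0, -0.14], -1],
  [[0, 0, 0], [0, 0, -0.14], -1],
])

```text
t: 18.85
eef_pos: [0.6593, -0.0032, 0.3081]
tcp_rot: [[0.122, 0.992, -0.001], [0.992, -0.122, -0.0], [-0.0, -0.001, -1.0]]
ft_force: [0.4, -0.2, -2.7]
finger_gap: 0.176
```

```bash
python3 - <<'E'
from h import *
o=get_obs(); print(o['t'],o['eef_pos'],o['finger_gap'],o['ft_force'],o['torque']); rel([.5145,.3195,.31],BY)
E
```

```text
18.85 [ 0.65927775 -0.00320845  0.30814302] 0.1756404269684116 [ 0.44521403 -0.16417189 -2.71018212] [ 0.02415608 -0.04775695 -0.0442638 ]
turn [-0.0003, 0.0, -0.0002] shift [0.3025, -0.1832, -0.0017] rows 7.1
```

servo_tool([
  [[0, 0, 0], [0.003, -0.002, 0], -1],
  [[0, 0, 0], [0.009, -0.005, 0], -1],
  [[0, 0, 0], [0.018, -0.011, 0], -1],
  [[0, 0, 0], [0.03, -0.018, 0], -1],
  [[0, 0, 0], [0.045, -0.027, 0], -1],
  [[0, 0, 0], [0.063, -0.038, 0], -1],
  [[0, 0, 0], [0.082, -0.05, 0], -1],
  [[0, 0, 0], [0.103, -0.062, 0], -1],
  [[0, 0, 0], [0.124, -0.075, 0], -1],
  [[0, 0, 0], [0.145, -0.088, 0], -1],
  [[0, 0, 0], [0.166, -0.101, 0], -1],
  [[0, 0, 0], [0.188, -0.113, 0], -1],
  [[0, 0, 0], [0.209, -0.126, 0], -1],
  [[0, 0, 0], [0.23, -0.139, 0], -1],
  [[0, 0, 0], [0.248, -0.15, 0], -1],
  [[0, 0, 0], [0.266, -0.161, 0], -1],
  [[0, 0, 0], [0.281, -0.17, 0], -1],
  [[0, 0, 0], [0.293, -0.177, 0], -1],
  [[0, 0, 0], [0.3, -0.181, 0], -1],
  [[0, 0, 0], [0.302, -0.183, 0], -1],
])

```text
t: 20.85
eef_pos: [0.5141, 0.32, 0.3086]
tcp_rot: [[0.121, 0.993, -0.0], [0.993, -0.121, 0.0], [0.0, -0.0, -1.0]]
ft_force: [-0.6, 0.8, -2.0]
finger_gap: 0.176
```

```bash
python3 - <<'E'
from h import *
o,im=snap('wrist','p_wrist'); print(o['t'],o['eef_pos'],o['finger_gap'],o['ft_force'],o['torque']);np.save('p_P.npy',wristP(o)); rel([.5145,.3195,.31],BY)
E
```

```text
20.85 [0.51410119 0.32003339 0.30858983] 0.17581536018498692 [-0.62270682  0.75609323 -2.00941664] [-0.0444959  -0.04518179 -0.04319209]
turn [-0.0001, 0.0, 0.0001] shift [-0.0, 0.0002, -0.0013] rows 0.0
```

View pics/p_wrist.png

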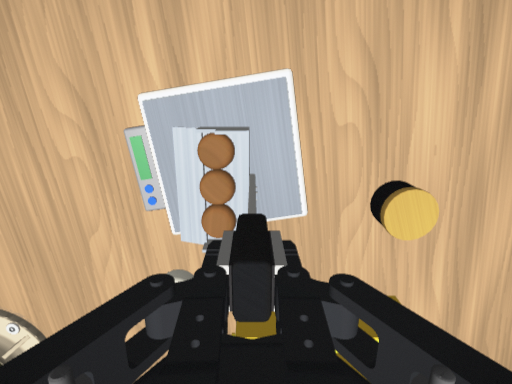

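```bash
python3 - <<'E'
from h import *
Pp=np.load('p_P.npy')
X=[onz(Pp,p,.04) for p in [(139,95),(291,70),(306,214)]]; print(np.round(X,4),np.linalg.norm(X[1]-X[0]),np.linalg.norm(X[2]-X[1]),'c',(X[0]+X[2])/2)
E
```

```text
[[0.3832 0.4176]
 [0.5744 0.4236]
 [0.5798 0.233 ]] 0.19135009181603788 0.19066316236448644 c [0.48149063 0.32526418]
```

servo_tool([
  [[0, 0, 0], [0, 0, 0.003], -1],
  [[0, 0, 0], [0, 0, 0.01], -1],
  [[0, 0, 0], [0, 0, 0.02], -1],
  [[0, 0, 0], [0, 0, 0.032], -1],
  [[0, 0, 0], [0, 0, 0.044], -1],
  [[0, 0, 0], [0, 0, 0.056], -1],
  [[0, 0, 0], [0, 0, 0.068], -1],
  [[0, 0, 0], [0, 0, 0.08], -1],
  [[0, 0, 0], [0, 0, 0.091], -1],
  [[0, 0, 0], [0, 0, 0.101], -1],
  [[0, 0, 0], [0, 0, 0.109], -1],
  [[0, 0, 0], [0, 0, 0.115], -1],
  [[0, 0, 0], [0, 0, 0.118], -1],
  [[0, 0, 0], [0, 0, 0.12], -1],
  [[0, 0, 0], [0, 0, 0.12], -1],
  [[0, 0, 0], [0, 0, 0.12], -1],
])

```text
t: 22.5
eef_pos: [0.515, 0.319, 0.1891]
tcp_rot: [[0.122, 0.992, 0.001], [0.992, -0.122, 0.0], [0.0, 0.0, -1.0]]
ft_force: [-0.3, 1.0, -2.9]
finger_gap: 0.18
```

```bash
python3 - <<'E'
from h import *
o=get_obs(); print(o['t'],o['eef_pos'],o['finger_gap'],o['ft_force'],o['torque']); rel([.514,.320,.1824],BY)
E
```

```text
22.5 [0.51500855 0.31897264 0.18907587] 0.18022190775929714 [-0.30907834  1.01256506 -2.91819593] [-0.03206774 -0.01580558 -0.02174083]
turn [0.0001, -0.0001, -0.0002] shift [0.0009, -0.0011, 0.0067] rows 0.1
```

servo_tool([
  [[0, 0, 0], [0, 0, 0.002], -1],
  [[0, 0, 0], [0, 0, 0.004], -1],
  [[0, 0, 0], [0, 0, 0.0055], -1],
  [[0, 0, 0], [0, 0, 0.0065], -1],
  [[0, 0, 0], [0, 0, 0.0065], -1],
  [[0, 0, 0], [0, 0, 0.0065], -1],
  [[0, 0, 0], [0, 0, 0.0065], -1],
])

```text
t: 23.2
eef_pos: [0.5149, 0.3188, 0.1823]
tcp_rot: [[0.123, 0.992, 0.0], [0.992, -0.123, 0.0], [0.0, 0.0, -1.0]]
ft_force: [-0.6, -0.5, 0.7]
finger_gap: 0.179
```

```bash
python3 - <<'E'
from h import *
o,im=snap('wrist','q_wrist'); print(o['t'],o['eef_pos'],o['finger_gap'],o['ft_force'],o['torque']); rel([.514,.320,.1824],BY)
snap('scene','q_scene'); a=cv2.imread('pics/q_scene.png')[80:240,310:460]; cv2.imwrite('pics/q_s.png',cv2.resize(a,None,fx=3.7,fy=3.7,interpolation=cv2.INTER_CUBIC))
E
```

```text
23.2 [0.51487345 0.31882948 0.1823263 ] 0.17864134481034136 [-0.55336866 -0.51518434  0.68433931] [-0.07846448  0.12406866 -0.01328628]
turn [0.0, -0.0, -0.0002] shift [0.001, -0.001, -0.0001] rows 0.0
```

View pics/q_s.png

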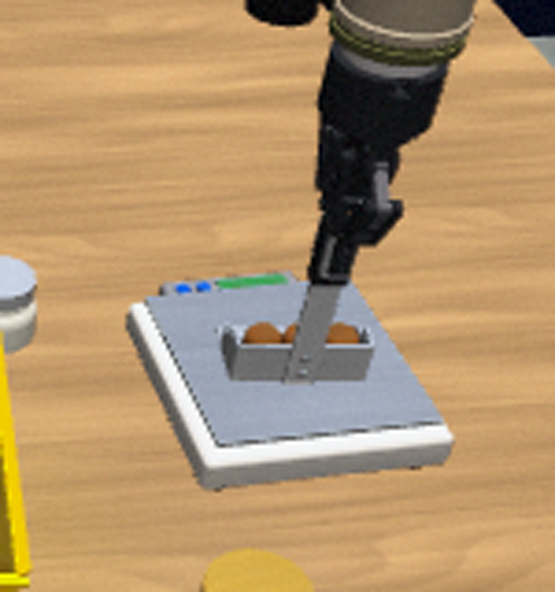

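servo_tool([
  [[0, 0, 0], [0, 0, 0], -0.4],
  [[0, 0, 0], [0, 0, 0], -0.2],
  [[0, 0, 0], [0, 0, 0], 0.2],
  [[0, 0, 0], [0, 0, 0], 0.6],
  [[0, 0, 0], [0, 0, 0], 0.6],
  [[0, 0, 0], [0, 0, 0], 0.6],
  [[0, 0, 0], [0, 0, 0], 0.6],
  [[0, 0, 0], [0, 0, 0], 0.6],
])

```text
t: 24.1
eef_pos: [0.5148, 0.3189, 0.1822]
tcp_rot: [[0.122, 0.992, -0.0], [0.992, -0.122, -0.0], [-0.0, -0.0, -1.0]]
ft_force: [0.1, 0.5, -0.2]
finger_gap: 0.799
```

```bash
python3 - <<'E'
from h import *
o,im=snap('wrist','r_wrist'); print(o['t'],o['eef_pos'],o['finger_gap'],o['ft_force'])
E
```

```text
24.1 [0.51479008 0.31886917 0.18215989] 0.7985049383061655 [ 0.08100274  0.4651908  -0.23569983]
```

View pics/r_wrist.png

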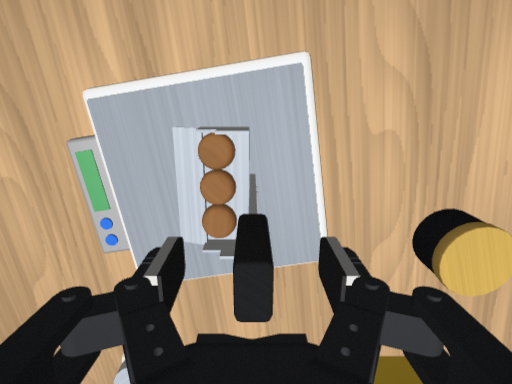

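Released, standing, and the grip is clear of both pads. I'll go straight up.

servo_tool([
  [[0, 0, 0], [0, 0, -0.01], 0.6],
  [[0, 0, 0], [0, 0, -0.03], 0.6],
  [[0, 0, 0], [0, 0, -0.06], 0.6],
  [[0, 0, 0], [0, 0, -0.09], 0.6],
  [[0, 0, 0], [0, 0, -0.12], 0.6],
  [[0, 0, 0], [0, 0, -0.15], 0.6],
  [[0, 0, 0], [0, 0, -0.18], 0.6],
  [[0, 0, 0], [-0.03, 0, -0.2], 0.6],
  [[0, 0, 0], [-0.06, 0, -0.2], 0.6],
  [[0, 0, 0], [-0.09, 0, -0.2], 0.6],
  [[0, 0, 0], [-0.1, 0, -0.2], 0.6],
  [[0, 0, 0], [-0.1, 0, -0.2], 0.6],
  [[0, 0, 0], [-0.1, 0, -0.2], 0.6],
  [[0, 0, 0], [-0.1, 0, -0.2], 0.6],
])

```text
t: 25.55
eef_pos: [0.5023, 0.2214, 0.3819]
tcp_rot: [[0.12, 0.993, -0.001], [0.993, -0.12, -0.0], [-0.0, -0.001, -1.0]]
ft_force: [0.7, 0.1, 0.4]
finger_gap: 0.795
```

```bash
python3 - <<'E'
from h import *
o,im=snap('wrist','s_wrist'); print(o['t'],o['eef_pos'],o['ft_force'])
snap('scene','s_scene')
E
```

```text
25.55 [0.50228072 0.22138106 0.38185162] [0.72529152 0.09964206 0.39236611]
```

View pics/s_wrist.png

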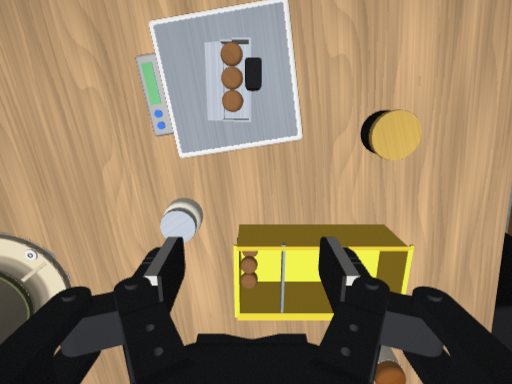

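View pics/s_scene.png

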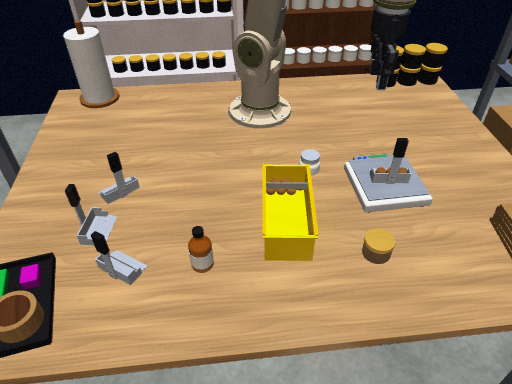

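```bash
python3 -c "
from plant import *
print(job_done())"
```

```text
the job is handed in; nothing more can be done
None
```

The measure, holding one level row of three balls, is standing upright on the scale's platform. I let go of it and handed the job in at about 25.6 s; no verdict was reported.

- **Choice of measure:** of the four look-alikes I took the one farthest to the robot's left (y about -0.33; the others were at -0.43 to -0.51).
- **Scooping:** I pushed it along the bin floor under the strike bar until its lip was about 9 to 10 mm short of the end wall by my measurement. The horizontal force read at each stop stayed under 5 N. I then raised it until its rim was about 2 mm below the bar and drew it straight back.
- **Last checks:**
  - The last pictures show the measure upright near the middle of the scale, with three balls in the row.
  - The six remaining balls were all in the bin in the close-up just after strike-off; the last views show only some of them, because the bar and the gripper hide the rest.
  - The tin, bottle and jar look unmoved.
  - The fingers are well clear of everything.
- **Disagreement:** my bin measurements differed by 1 to 2 mm between views. That was small next to the 5 mm of clearance on each side, and no check failed.

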